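# Lay out the rework kit on the bench mat

### The arm

A 6-joint arm with a two-finger parallel gripper is mounted at the origin on a cart in front of the work surface, level with it; the furniture and walls round the work are solid. World frame = base frame: x ahead of the robot, y to its left, z up, the work surface at z = 0. Lengths are in mm, angles in rad, forces in N, time in s.
With the tool pointing down it reaches from about 325 to 850 mm from the base axis. Payload 15.5 kg.
Tool frame: the origin (TCP) lies between the finger pads; the fingertips stand 14 mm ahead of it and the grasp point (between the pads) lies 5 mm behind it; z points along the fingers, y is the line along which they close (so a half turn about z gives the same grasp; the last joint's range is limited). The gripper opens to 91 mm and grips with 3 to 60 N. Pads are 32 mm wide; open, the fingers measure 118 mm over their backs; the gripper's body (76 mm by 178 mm) begins 60 mm behind the grasp point.
Start: joints at [1.133, 0.494, 1.345, -0, 1.302, -0.096], TCP at [210.074, 588.639, 227.915] pointing down, gripper open.
Joint ranges: [-2.91, 2.91], [-0.82, 2.16], [0.22, 2.67], [-1.22, 4.37], [0.12, 2.79], [-3.08, 3.08]. Speed limits (rad/s): [1.89, 1.89, 2.57, 3.01, 3.01, 3.01].

### API

Orientations are given as a unit quaternion [x, y, z, w].
In Python, from rig import get_state, get_image, close_job gives the robot as it stands. The module is installed in compiled form; this text tells all that it offers.
- The arm moves only by the shell command python3 -m creep 'ROWS' [FORCE]. ROWS is a JSON object whose one key "targets" holds a list of rows, each a list of 3 entries, a list of its own where there are three numbers: the finger opening in cm, from 0 to 9.12, then the shift along the tool's x, y, z in cm, then the turn about the tool's z in degrees. In form: {"targets": [[hand, [dx, dy, dz], roll], ...]}. A call has 1 to 20 rows; each row is the pose to reach, as a shift and turn from the pose commanded when the call began, along the tool's axes at that moment; what a row does not reach only later rows make up. A row lasts 1/12 s, in which the tool goes at most 41.7 mm and 7.16 degrees, less where a joint would pass 70% of its speed; a pose out of reach is approached as far as the arm can. A call with a gripper value outside its range is refused whole. The fingers move at their own pace and stop on an object; FORCE is the grip in N (left out, the last holds). Time passes only in rows, so rows that repeat a pose let the fingers close. It gives the time, the measured TCP pose, the force, the opening and the grip force at its end, in the units of the state.
- get_state(): the state, without advancing time (a new reading comes with each control period).
- get_image(name): name is "side" or "top" or "wrist"; returns a dict with "img" (384x512x3 uint8, blue, green, red), "intrinsics" (3x3 intrinsics, pixels), "dist_coeffs" ([k1, k2, p1, p2, k3] as OpenCV has them; the pictures are not rectified), "R" (3x3) and "t" (3): a world point X has camera coordinates R X + t. Camera axes: x right, y down, z forward; pixel columns grow to the right and rows downward; lengths in mm; the calibration is good to about 2 mm. A picture is of the moment at which its call begins. There is no depth.
- close_job(): hands the job in; it is judged then, once.
The state is a dict: "time_s": time; "joint_pos": joint angles; "dq": joint speeds; "joint_efforts": joint torques, N m; "ee_pos": TCP position; "eef_rot": TCP orientation; "contact_force": force on the tool from outside, world axes, zero at the start; "wrist_torque": the same for the moment, N m; "opening": finger opening in mm; "finger_force": force on a finger pad.
Only numpy, scipy, OpenCV 4.12 (cv2) and the standard library are available. Lean on these libraries where they do the work, as an engineer would, in place of code of your own. Each camera call takes 0.05 s, during which the arm holds its last target. There are 200 camera calls.

### The job

Lay out the soldering kit on the grey mat: stand the flux tin midway between the tip cleaner and the solder reel, in line with them, and lay the roll of amber tape flat and centred on top of the reel. Stand the alcohol bottle straight in front of the tip cleaner and the heat sink straight in front of the reel, each leaving a gap of about 3 cm (in front means toward the robot, square to the mat's long edge). Keep the tin and the bottle upright all the time, and leave everything set down and released.

Things in the scene. Friction and masses are not known exactly. Their poses are not given: they have to be found in the camera images.
- work_mat: flat grey bench mat with a thin dark line round its border, 210 x 300 mm, 8 mm thick, lying fixed on the bench. Origin at the centre of its underside; x along the short side, away from the robot; y along the long side, to the robot's left; z up. Its yaw and place vary.
- tip_cleaner: black weighted dome with brass wool showing in its top, 65 mm across, 71 mm tall, fixed near one rear corner of the mat: 47.5 mm behind the mat's middle and 100 mm to its left or right (this varies). Origin at the centre of its underside (which stands on the mat), axes parallel to the mat's: x away from the robot, y left.
- solder_reel: blue reel of solder wire standing on end on a black rubber foot (60 mm across, 4 mm thick), fixed at the other rear corner of the mat (47.5 mm behind the middle, 100 mm to the side away from the tip cleaner). Flat round top 50 mm across. Origin at the centre of the foot's underside, on the mat; the reel's top is 44 mm above it, centred. Axes parallel to the mat's.
- flux_tin: open round tin of amber flux, 58 to 60 mm across, 21 mm tall, about 65 g, loose on the bench. Origin at the centre of its underside, z up. Grasp across its outside. Goes on the mat, midway between tip cleaner and reel.
- tape_roll: roll of amber tape lying flat, 56 mm across, 12 mm tall, 30 g, loose on the bench. Origin at the centre of its underside, z up. Grasp across its outside. Goes on top of the reel. It starts beside the mat, left or right; the tape roll far back at the right end of the bench and the yellow braid reel with a white face behind the mat are not it.
- alcohol_bottle: grey alcohol bottle with a steel dish on top, 104 mm tall, about 160 g, loose on the bench: foot 66 mm across up to 6 mm, straight body 54 mm across from 6 to 83 mm high, then a neck 27 mm across and from 94 mm the dish, 44 mm across. Origin at the centre of its underside, z up. Grasp round the body. Goes on the mat in front of the tip cleaner.
- heat_sink: finned dark heat sink, 30 x 30 mm, 16 mm tall, 45 g, loose on the bench. Origin at the centre of its underside, x and y along its sides, z up. Goes on the mat in front of the reel.

How it is judged (in metres and radians):
At the end, for the whole second after the job is handed in: On the mat: tin midway between cleaner and reel (13 mm along, 15 mm across their line); bottle in front of cleaner, heat sink in front of reel, gap 15 to 50 mm, 15 mm sideways. Tape flat on the reel, centred within 12 mm. All level, at rest, released (z of flux_tin in the frame of work_mat between 0.004 and 0.012 m and z of alcohol_bottle in the frame of work_mat between 0.004 and 0.012 m and z of heat_sink in the frame of work_mat between 0.004 and 0.012 m and y of flux_tin in the frame of work_mat between -0.013 and 0.013 m and x of flux_tin in the frame of tip_cleaner between -0.015 and 0.015 m and horizontal distance between tape_roll and solder_reel below 0.012 m and z of tape_roll in the frame of solder_reel between 0.04 and 0.048 m and x of alcohol_bottle in the frame of tip_cleaner between -0.1155 and -0.0805 m and y of alcohol_bottle in the frame of tip_cleaner between -0.015 and 0.015 m and x of heat_sink in the frame of solder_reel between -0.09 and -0.055 m and y of heat_sink in the frame of solder_reel between -0.015 and 0.015 m and angle between each of flux_tin, tape_roll, alcohol_bottle, heat_sink's own z axis and vertical below 0.12 rad and linear speed of each of flux_tin, tape_roll, alcohol_bottle, heat_sink below 0.02 m/s and contact force between the fingers and flux_tin below 0.1 N and contact force between the fingers and tape_roll below 0.1 N and contact force between the fingers and alcohol_bottle below 0.1 N and contact force between the fingers and heat_sink below 0.1 N); the robot touches nothing.
It fails at once if the flux tin or the alcohol bottle is tipped over (angle between any of flux_tin, alcohol_bottle's own z axis and vertical above 0.6 rad).
It also fails if it takes over 102 s, if anything falls off the work surface, if the arm or the gripper's body presses on something with over 40 N, if the wrist force passes 120 N, or if a joint passes its speed limit or range.

## Working session

There is one attempt and no reset: what is moved stays moved. The work goes in short steps, Python scripts to look and compute and a shell command to move; the robot and the scene stay as the last step left them, time stands still between calls to the robot, and variables do not carry over. Pictures are saved under pics/ and viewed, at most 14 in all, crops included, and the job is handed in when it is done.

```bash
mkdir -p pics; cat > h.py <<'E'
import numpy as np, cv2, json
from rig import get_state, get_image
def grab(n):
    d=get_image(n); cv2.imwrite(f'pics/{n}_raw.png',d['img'])
    return {k:np.array(v) for k,v in d.items()}
def ray(d,px):
    p=cv2.undistortPoints(np.array(px,float).reshape(-1,1,2),d['intrinsics'].astype(float),d['dist_coeffs'].astype(float)).reshape(-1,2)
    v=np.c_[p,np.ones(len(p))]@d['R']; c=-d['R'].T@d['t'].ravel()
    return c,v
def onz(d,px,z):
    c,v=ray(d,px); return c+v*((z-c[2])/v[:,2])[:,None]
def proj(d,X):
    return cv2.projectPoints(np.array(X,float).reshape(-1,1,3),cv2.Rodrigues(d['R'].astype(float))[0],d['t'].astype(float),d['intrinsics'].astype(float),d['dist_coeffs'].astype(float))[0].reshape(-1,2)
E
python3 - <<'E'
from h import *
print(get_state())
for n in ('top','side'):
    d=grab(n); print(n,-d['R'].T@d['t'],d['R'][2]); np.savez(f'{n}0.npz',**d)
a=[cv2.imread(f'pics/{n}_raw.png') for n in('top','side')]
for n,i in zip(('top','side'),a): cv2.imwrite(f'pics/{n}0.png',cv2.resize(i,(800,600)))
E
```

```text
{'time_s': 0.0, 'joint_pos': array([ 1.13250608e+00,  4.94166457e-01,  1.34613533e+00,  2.21639270e-06,
        1.30245472e+00, -9.54760374e-02]), 'dq': array([ 0.00041029,  0.00100454,  0.00129433, -0.00013326,  0.00049213,
       -0.00050448]), 'joint_efforts': array([-4.75338646e-03, -8.78814554e+01, -3.81859124e+01,  7.02497712e-02,
        5.31410496e-02, -1.48960758e-04]), 'ee_pos': array([209.91958166, 588.3203362 , 227.34721827]), 'eef_rot': array([ 1.70569264e-01,  9.85345517e-01, -5.61039604e-04, -1.54498847e-04]), 'contact_force': array([0.09438227, 0.4308389 , 0.03252476]), 'wrist_torque': array([-0.00182292, -0.00238955,  0.05320774]), 'finger_force': 0.0, 'opening': 91.14996548779116}
top [338.79936415 -18.67713497 905.29733003] [ 0.20447928  0.00774407 -0.97884026]
side [  57.3329871  -677.22701607  697.36268656] [ 0.44977194  0.63185145 -0.63124397]
```

View pics/top0.png

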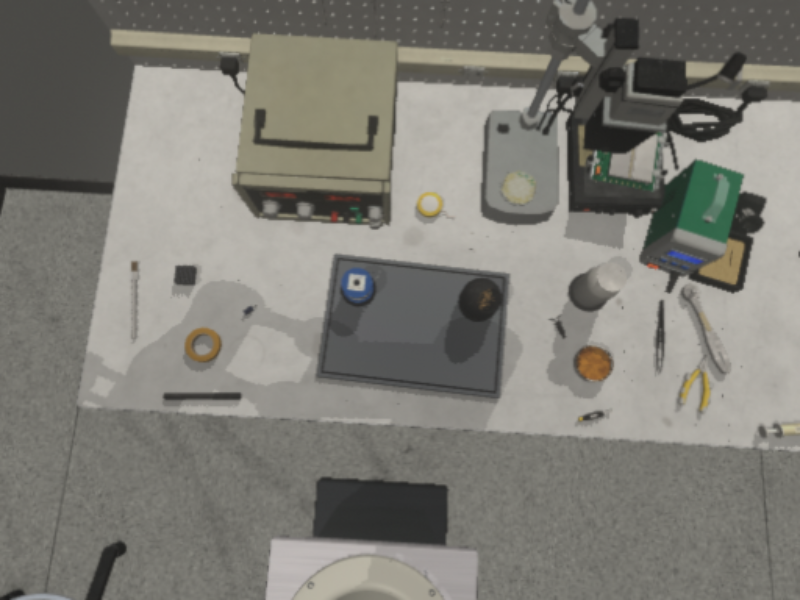

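View pics/side0.png

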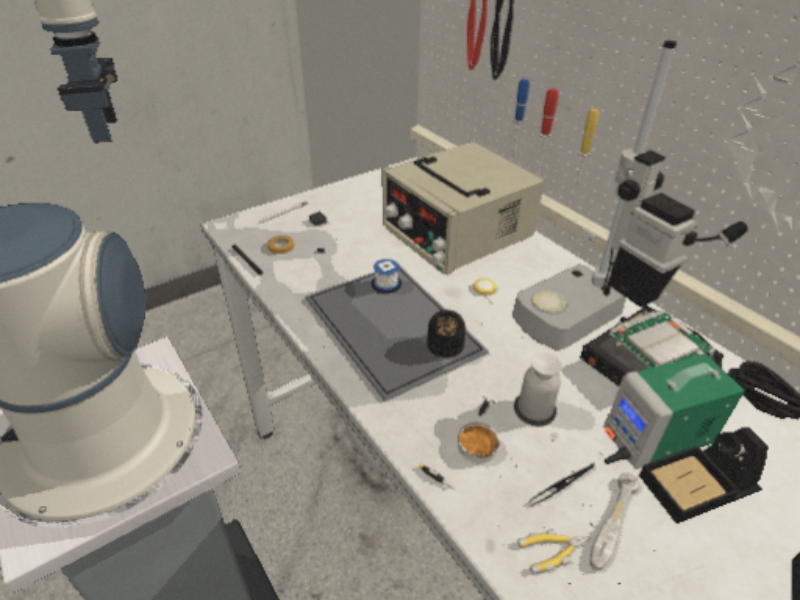

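The top view (800x600) shows the mat with corners near (335,256), (508,274), (498,396) and (318,378). On it the reel is at (358,286) and the cleaner at (481,298). The tape is at (203,345) and the heat sink at (185,275), both left of the mat; the bottle is at (590,285) and the tin at (594,364), both right. The side view agrees: tape (281,243), sink (318,218), bottle (538,390), tin (478,440).

```bash
cat > m.py <<'E'
from h import *
def load(n): return dict(np.load(n+'0.npz'))
t=load('top'); s=load('side'); S=1.5625/1
k=800/512
def big(mask,c,r):
    m=np.zeros_like(mask); x,y=int(c[0]/k),int(c[1]/k); r=int(r/k)
    m[max(0,y-r):y+r,max(0,x-r):x+r]=mask[max(0,y-r):y+r,max(0,x-r):x+r]
    cs=cv2.findContours(m,cv2.RETR_EXTERNAL,cv2.CHAIN_APPROX_NONE)[0]
    return max(cs,key=cv2.contourArea)
if __name__=='__main__':
    # mat corners from the outline
    for n,d,c,r in(('top',t,(413,326),110),('side',s,(397,330),105)):
        hsv=cv2.cvtColor(d['img'],cv2.COLOR_BGR2HSV); g=hsv[...,2]
        cn=big(((g<112)*255).astype('uint8'),c,r)
        h=cv2.approxPolyDP(cv2.convexHull(cn),8,True).reshape(-1,2)
        P=onz(d,h,8); print(n,'mat',(h*k).round().tolist(),P[:,:2].round(1).tolist(),[round(float(np.linalg.norm(P[i]-P[i-1])),1) for i in range(len(P))])
    for n,d,C in(('top',t,{'tape':(203,345),'tin':(594,364)}),('side',s,{'tape':(281,243),'tin':(478,440)})):
        hsv=cv2.cvtColor(d['img'],cv2.COLOR_BGR2HSV)
        m=((hsv[...,0]>5)&(hsv[...,0]<25)&(hsv[...,1]>90)&(hsv[...,2]>60)).astype('uint8')*255
        for o,c in C.items():
            cn=big(m,c,30); e=cv2.fitEllipse(cn); z={'tape':9,'tin':17}[o]
            w=onz(d,cn.reshape(-1,2),z); (cx,cy),rr=cv2.minEnclosingCircle(w[:,:2].astype(np.float32))
            print(n,o,np.round(np.array(e[0])*k),'ell->',onz(d,[e[0]],z).round(1),'circ',round(cx,1),round(cy,1),'diam',round(2*rr,1))
    for n,d,c in(('top',t,(185,275)),('side',s,(318,218))):
        g=d['img'].max(2); cn=big((g<75).astype('uint8')*255,c,16)
        w=onz(d,cn.reshape(-1,2),12)[:,:2].astype(np.float32); print(n,'sink',cv2.minAreaRect(w))
    for n,d,c in(('top',t,(358,286)),('side',s,(386,275))):
        hsv=cv2.cvtColor(d['img'],cv2.COLOR_BGR2HSV)
        m=((hsv[...,0]>95)&(hsv[...,0]<130)&(hsv[...,1]>110)).astype('uint8')*255
        cn=big(m,c,25); x=cv2.boundingRect(cn); print(n,'reel bbox',np.array(x)*k,onz(d,[(x[0]+x[2]/2,x[1]+x[3]/2)],40).round(1))
    a=cv2.resize(t['img'][140:265,190:430],None,fx=3.3,fy=3.3,interpolation=cv2.INTER_CUBIC); cv2.imwrite('pics/topcrop.png',a)
    b=cv2.resize(s['img'][215:300,290:370],None,fx=5,fy=5,interpolation=cv2.INTER_CUBIC); cv2.imwrite('pics/sidecrop.png',b)
E
python3 m.py
```

```text
top mat [[334.0, 255.0], [508.0, 275.0], [498.0, 397.0], [317.0, 378.0]] [[605.1, 96.6], [587.3, -197.7], [383.9, -186.2], [396.2, 107.2]] [209.1, 294.8, 203.8, 293.6]
side mat [[400.0, 269.0], [486.0, 352.0], [383.0, 398.0], [306.0, 297.0]] [[599.5, 76.1], [584.0, -201.3], [380.6, -187.1], [399.9, 103.5]] [201.5, 277.8, 203.9, 291.3]
top tape [202. 344.] ell-> [[440.1 299.1   9. ]] circ 440.1 299.2 diam 57.2
top tin [593. 363.] ell-> [[ 446.7 -335.6   17. ]] circ 446.8 -335.4 diam 55.3
side tape [280. 244.] ell-> [[437.8 293.6   9. ]] circ 438.5 294.0 diam 67.8
side tin [478. 440.] ell-> [[ 446.  -336.5   17. ]] circ 446.2 -335.2 diam 55.9
top sink ((553.3471069335938, 341.9172058105469), (26.928024291992188, 31.39630126953125), 3.5451650619506836)
side sink ((550.6541137695312, 336.5630798339844), (44.59312438964844, 30.319316864013672), 87.27042388916016)
top reel bbox [342.1875 268.75    29.6875  28.125 ] [[550.6  52.   40. ]]
side reel bbox [375.     260.9375  23.4375  12.5   ] [[555.9  59.8  40. ]]
```

View pics/topcrop.png

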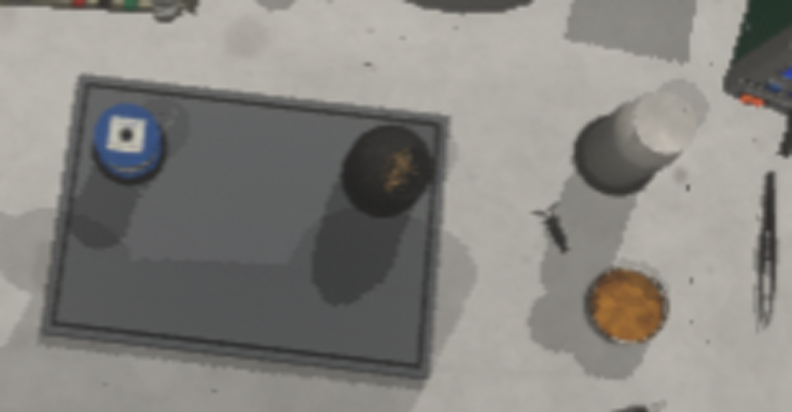

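View pics/sidecrop.png

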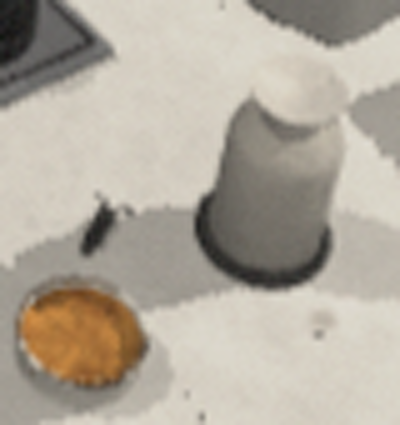

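The top crop (offset 190,140; x3.3) shows the reel's label centre at (126,134), the cleaner dome around (388,170), the bottle's dish at (671,118), its foot low-left at (615,155), and the tin at (626,305). The side crop (offset 290,215; x5) shows the dish at (300,92), the dark foot from (195,215) to (330,245), and the tin rim at (80,330).

```bash
python3 - <<'E'
from m import *
d=t; g=cv2.cvtColor(d['img'],cv2.COLOR_BGR2HSV)[...,2]
cn=big(((g<112)*255).astype('uint8'),(413,326),110).reshape(-1,2)
h=cv2.approxPolyDP(cv2.convexHull(cn.reshape(-1,1,2)),8,True).reshape(-1,2).astype(float)
W=onz(d,cn,8)[:,:2]; H=onz(d,h,8)[:,:2]
for i in range(4):
    a,b=H[i-1],H[i]; u=(b-a)/np.linalg.norm(b-a); n=np.array([-u[1],u[0]])
    q=W[(abs((W-a)@n)<5)&((W-a)@u>15)&((b-W)@u>15)].astype(np.float32)
    l=cv2.fitLine(q,cv2.DIST_HUBER,0,.01,.01).ravel(); print('edge',len(q),l.round(3),np.degrees(np.arctan2(l[1],l[0])).round(2))
tc=lambda x,y:(190+x/3.3-.35,140+y/3.3-.35)
sc=lambda x,y:(290+x/5-.4,215+y/5-.4)
print('label z52',onz(t,[tc(126,134)],52).round(1))
print('reel top L/R z52',onz(t,[tc(95,140),tc(165,140)],52).round(1))
print('tin rim z21 L,R,T,B',onz(t,[tc(585,305),tc(668,305),tc(626,262),tc(626,345)],21).round(1))
def tri(p,q):
    A=[];b=[]
    for dd,x in((t,p),(s,q)):
        c,v=ray(dd,[x]); v=v[0]/np.linalg.norm(v[0]); M=np.eye(3)-np.outer(v,v); A.append(M);b.append(M@c)
    return np.linalg.lstsq(np.vstack(A),np.hstack(b),rcond=None)[0].round(1)
print('dish tri',tri(tc(671,118),sc(300,92)))
print('dish',onz(t,[tc(671,118)],104).round(1),onz(s,[sc(300,92)],104).round(1))
print('foot L,R,bottom z6 side',onz(s,[sc(195,222),sc(331,250),sc(265,287)],5).round(1))
print('foot top L,bottom',onz(t,[tc(574,152),tc(612,195)],3).round(1))
print('cleaner base: top-left, bottom',onz(t,[tc(342,175),tc(380,216)],30).round(1))
E
```

```text
edge 67 [ 9.98000e-01 -6.50000e-02  4.99632e+02  1.03183e+02] -3.74
edge 100 [ 5.70000e-02  9.98000e-01  5.96657e+02 -4.92430e+01] 86.74
edge 66 [ 9.99000e-01 -5.10000e-02  5.07779e+02 -1.92703e+02] -2.91
edge 80 [ 6.80000e-02  9.98000e-01  3.89706e+02 -1.68980e+01] 86.08
label z52 [[549.5  52.9  52. ]]
reel top L/R z52 [[543.4  75.9  52. ]
 [546.6  23.1  52. ]]
tin rim z21 L,R,T,B [[ 444.8 -302.4   21. ]
 [ 448.6 -365.1   21. ]
 [ 479.6 -333.9   21. ]
 [ 416.5 -333.    21. ]]
dish tri [ 569.5 -336.2  103. ]
dish [[ 571.8 -337.6  104. ]] [[ 565.4 -336.1  104. ]]
foot L,R,bottom z6 side [[ 543.  -311.4    5. ]
 [ 584.9 -361.3    5. ]
 [ 542.6 -358.8    5. ]]
foot top L,bottom [[ 568.4 -300.3    3. ]
 [ 535.3 -330.1    3. ]]
cleaner base: top-left, bottom [[ 532.6 -113.7   30. ]
 [ 502.3 -143.8   30. ]]
```

```bash
cat > go.py <<'E'
import sys, numpy as np
from rig import get_state
from scipy.spatial.transform import Rotation as R
# usage: go.py x y z yaw(of tool y, deg) ... -> shift cm in tool axes, roll deg
def go(x,y,z,yaw):
    s=get_state(); M=R.from_quat(s['eef_rot']).as_matrix()
    d=M.T@(np.array([x,y,z])-s['ee_pos'])/10
    v=M.T@np.array([np.cos(np.radians(yaw)),np.sin(np.radians(yaw)),0])
    r=np.degrees(np.arctan2(-v[0],v[1])); r=(r+90)%180-90
    print('shift',d.round(2),'roll',r.round(1),'from',s['ee_pos'].round(1),'t',round(s['time_s'],2),'q6',s['joint_pos'][5].round(2))
a=list(map(float,sys.argv[1:]))
for i in range(0,len(a),4): go(*a[i:i+4])
E
python3 go.py 440 299 150 86.6
```

```text
shift [-31.39 -19.51   7.76] roll -16.2 from [209.9 588.3 227.4] t 0.1 q6 -0.1
```

```bash
python3 -m creep '{"targets": [[9.1,[-31.4,-19.5,7.8],-16.2],[9.1,[-31.4,-19.5,7.8],-16.2],[9.1,[-31.4,-19.5,7.8],-16.2],[9.1,[-31.4,-19.5,7.8],-16.2],[9.1,[-31.4,-19.5,7.8],-16.2],[9.1,[-31.4,-19.5,7.8],-16.2],[9.1,[-31.4,-19.5,7.8],-16.2],[9.1,[-31.4,-19.5,7.8],-16.2],[9.1,[-31.4,-19.5,7.8],-16.2],[9.1,[-31.4,-19.5,7.8],-16.2],[9.1,[-31.4,-19.5,7.8],-16.2],[9.1,[-31.4,-19.5,7.8],-16.2],[9.1,[-31.4,-19.5,7.8],-16.2],[9.1,[-31.4,-19.5,7.8],-16.2]]}'
python3 - <<'E'
from h import *
d=grab('wrist'); np.savez('wrist1.npz',**d); cv2.imwrite('pics/w1.png',d['img'])
print(proj(d,[[440,299,12],[552,341,16]]).round())
E
```

```text
time_s: 1.27
ee_pos: [439.5, 300.5, 150.1]
eef_rot: [0.029, 1.0, 0.0, 0.0]
contact_force: [0.1, 0.7, -0.2]
opening: 91.1
finger_force: 0.0
[[259. 186.]
 [310. 300.]]
```

View pics/w1.png

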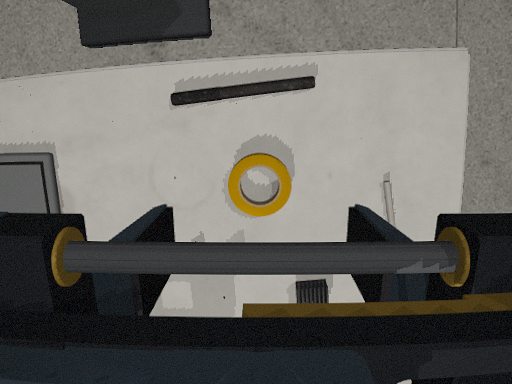

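The wrist view shows the tape ring at (260,184), close to its predicted pixel (259,186). The heat sink at (312,291) is partly hidden by the gripper.

```bash
python3 - <<'E'
from h import *
d=dict(np.load('wrist1.npz')); hsv=cv2.cvtColor(d['img'],cv2.COLOR_BGR2HSV)
m=((hsv[...,0]>10)&(hsv[...,0]<32)&(hsv[...,1]>120)&(hsv[...,2]>80)).astype('uint8')*255
m[:130]=0;m[235:]=0;m[:,:215]=0;m[:,310:]=0
cn=cv2.findContours(m,cv2.RETR_EXTERNAL,cv2.CHAIN_APPROX_NONE)[0]; cn=max(cn,key=cv2.contourArea).reshape(-1,2)
w=onz(d,cn,11)[:,:2].astype(np.float32); print(cv2.minEnclosingCircle(w),cv2.fitEllipse(w))
print('sink ctr guess',onz(d,[(312,293)],16).round(1))
E
python3 go.py 440 299 17 86.6
```

```text
((438.943603515625, 298.6986083984375), 28.29865264892578) ((439.0625305175781, 298.948974609375), (54.79875183105469, 55.71393585205078), 83.8414077758789)
sink ctr guess [[545.1 342.8  16. ]]
shift [-0.05 -0.14 13.31] roll 0.1 from [439.6 300.4 150.1] t 1.32 q6 -1.03
```

```bash
python3 -m creep '{"targets": [[9.1,[0,-0.15,3],0],[9.1,[0,-0.15,6],0],[9.1,[0,-0.15,9],0],[9.1,[0,-0.15,11],0],[9.1,[0,-0.15,12.5],0],[9.1,[0,-0.15,13.3],0],[9.1,[0,-0.15,13.3],0],[5,[0,-0.15,13.3],0],[5,[0,-0.15,13.3],0],[5,[0,-0.15,13.3],0],[5,[0,-0.15,13.3],0],[5,[0,-0.15,13.3],0],[5,[0,-0.15,13.3],0],[5,[0,-0.15,13.3],0],[5,[0,-0.15,13.3],0],[5,[0,-0.15,13.3],0]]}' 15; python3 go.py 547 52.8 130 86.6
```

```text
time_s: 2.65
ee_pos: [440.4, 298.1, 17.3]
eef_rot: [0.03, 1.0, 0.0, 0.0]
contact_force: [-1.4, 0.4, 6.5]
opening: 55.0
finger_force: 15.0
shift [-12.12 -23.84 -11.27] roll -0.0 from [440.4 298.1  17.3] t 2.65 q6 -1.03
```

```bash
python3 -m creep '{"targets": [[5,[0,0,-1],0],[5,[0,0,-3],0],[5,[0,0,-6],0],[5,[0,0,-9],0],[5,[-0.5,-1.5,-11],0],[5,[-1.5,-3.5,-11.3],0],[5,[-3,-6.3,-11.3],0],[5,[-4.7,-9.3,-11.3],0],[5,[-6.4,-12.5,-11.3],0],[5,[-8,-15.7,-11.3],0],[5,[-9.5,-18.6,-11.3],0],[5,[-10.8,-21.2,-11.3],0],[5,[-11.8,-23,-11.3],0],[5,[-12.2,-23.8,-11.3],0],[5,[-12.2,-23.8,-11.3],0],[5,[-12.2,-23.8,-11.3],0]]}'; python3 - <<'E'
from h import *
d=grab('wrist'); np.savez('wrist2.npz',**d); cv2.imwrite('pics/w2.png',d['img'])
print(proj(d,[[547,52.8,52],[534,-147,79],[540,-47,8]]).round())
s=get_state();print(s['ee_pos'],s['opening'])
E
```

```text
time_s: 3.98
ee_pos: [547.3, 53.3, 130.2]
eef_rot: [0.03, 1.0, 0.0, -0.0]
contact_force: [-0.1, -0.2, 0.1]
opening: 54.5
finger_force: 15.0
[[260. 204.]
 [-32. 213.]
 [141. 189.]]
[547.04170331  53.81670493 130.07239505] 54.722854628692005
```

View pics/w2.png

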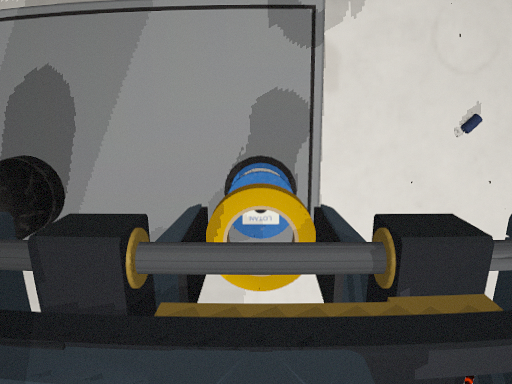

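The wrist view shows the tape held level above the reel. The reel's foot has its front edge at (261,156) and its sides near columns 226 and 297; the mat's left-front corner is near (325,0).

```bash
python3 - <<'E'
from h import *
d=dict(np.load('wrist2.npz')); g=d['img'].astype(int)
for r in (176,):
    print([tuple(x) for x in g[r,218:238]][::2],'|',[tuple(x) for x in g[r,286:306]][::2])
print([tuple(x) for x in g[146:190:2,261]])
print('foot front z12',onz(d,[(261,156)],12).round(1),'foot sides z12',onz(d,[(226,178),(297,178)],12).round(1))
hsv=cv2.cvtColor(d['img'],cv2.COLOR_BGR2HSV)
m=((hsv[...,0]>95)&(hsv[...,0]<130)&(hsv[...,1]>110)).astype('uint8'); m[:150]=0;m[235:]=0;m[:,:220]=0;m[:,305:]=0
ys,xs=np.nonzero(m); print(xs.min(),xs.max(),ys.min())
for y in range(ys.min(),ys.min()+30,3): 
    x=xs[ys==y]; print(y,x.min(),x.max(),end='; ')
# tape ring in hand
m=((hsv[...,0]>10)&(hsv[...,0]<32)&(hsv[...,1]>120)).astype('uint8'); m[:170]=0;m[240:]=0;m[:,:200]=0;m[:,325:]=0
ys,xs=np.nonzero(m); x=xs
print('tape top edge',ys.min(),onz(d,[(xs[ys==ys.min()].mean(),ys.min())],121).round(1))
# mat left edge
print('mat L edge z8',onz(d,[(320,120),(324,20)],8).round(1))
E
```

```text
[(np.int64(140), np.int64(138), np.int64(139)), (np.int64(141), np.int64(140), np.int64(141)), (np.int64(140), np.int64(138), np.int64(138)), (np.int64(140), np.int64(138), np.int64(139)), (np.int64(139), np.int64(138), np.int64(139)), (np.int64(38), np.int64(38), np.int64(39)), (np.int64(39), np.int64(42), np.int64(44)), (np.int64(43), np.int64(43), np.int64(46)), (np.int64(47), np.int64(39), np.int64(35)), (np.int64(168), np.int64(108), np.int64(51))] | [(np.int64(66), np.int64(50), np.int64(41)), (np.int64(28), np.int64(27), np.int64(28)), (np.int64(43), np.int64(46), np.int64(46)), (np.int64(44), np.int64(42), np.int64(46)), (np.int64(112), np.int64(109), np.int64(109)), (np.int64(107), np.int64(105), np.int64(106)), (np.int64(143), np.int64(143), np.int64(144)), (np.int64(139), np.int64(139), np.int64(140)), (np.int64(140), np.int64(139), np.int64(137)), (np.int64(138), np.int64(138), np.int64(137))]
[(np.int64(108), np.int64(108), np.int64(107)), (np.int64(108), np.int64(109), np.int64(107)), (np.int64(114), np.int64(113), np.int64(112)), (np.int64(106), np.int64(107), np.int64
[... 458 characters left out ...]
), (np.int64(177), np.int64(117), np.int64(63)), (np.int64(175), np.int64(116), np.int64(58)), (np.int64(175), np.int64(112), np.int64(53)), (np.int64(174), np.int64(113), np.int64(60)), (np.int64(161), np.int64(110), np.int64(66)), (np.int64(0), np.int64(79), np.int64(114)), (np.int64(0), np.int64(81), np.int64(108)), (np.int64(12), np.int64(142), np.int64(182))]
foot front z12 [[518.3  55.   12. ]] foot sides z12 [[534.5  25.5  12. ]
 [538.   83.2  12. ]]
228 293 162
162 260 261; 165 247 273; 168 242 278; 171 239 282; 174 236 284; 177 234 286; 180 232 288; 183 231 289; 186 230 290; 189 229 291; tape top edge 181 [[514.9  39.7 121. ]]
mat L edge z8 [[492.7 103.8   8. ]
 [417.1 109.2   8. ]]
```

```bash
python3 - <<'E'
from h import *
d=dict(np.load('wrist2.npz'))
print(onz(d,[(261,184)],125).round(1),onz(d,[(261,184)],113).round(1),'cam',-d['R'].T@d['t'])
print('sides at row 232',onz(d,[(207,240),(315,240)],125).round(1))
print(onz(d,[(228,176),(293.5,176)],12).round(1))
E
python3 go.py 549 53.5 70.5 86.6
```

```text
[[516.4  54.9 125. ]] [[519.1  54.8 113. ]] cam [480.98433418  56.59015072 286.67599818]
sides at row 232 [[543.5  26.1 125. ]
 [546.8  80.2 125. ]]
[[532.9  27.3  12. ]
 [536.1  80.5  12. ]]
shift [-0.2  -0.02  5.96] roll -0.0 from [547.   53.8 130.1] t 4.03 q6 -1.52
```

```bash
python3 -m creep '{"targets": [[5,[-0.25,0,1.5],0],[5,[-0.25,0,3],0],[5,[-0.25,0,4.5],0],[5,[-0.25,0,5.3],0],[5,[-0.25,0,5.7],0],[5,[-0.25,0,6],0],[5,[-0.25,0,6],0],[5,[-0.25,0,6.05],0],[5,[-0.25,0,6.05],0],[6,[-0.25,0,6.05],0],[7,[-0.25,0,6.05],0],[8,[-0.25,0,6.05],0],[8,[-0.25,0,6.05],0],[8,[-0.25,0,6.05],0],[8,[-0.25,0,4],0],[8,[-0.25,0,1],0],[9.1,[-0.25,0,-2],0],[9.1,[-0.25,0,-2],0]]}'; python3 go.py 548 333 150 86.6
```

```text
time_s: 5.53
ee_pos: [552.6, 52.9, 154.9]
eef_rot: [0.03, 1.0, 0.0, 0.003]
contact_force: [1.4, -0.1, -0.3]
opening: 89.5
finger_force: 0.0
shift [ 2.14 27.93  0.48] roll -0.0 from [552.6  52.9 154.9] t 5.53 q6 -1.52
```

```bash
python3 -m creep '{"targets": [[9.1,[1,3,0],0],[9.1,[2.1,7,0],0],[9.1,[2.1,11,0],0],[9.1,[2.1,15,0],0],[9.1,[2.1,19,0],0],[9.1,[2.1,23,0],0],[9.1,[2.1,26,0],0],[9.1,[2.1,27.5,0],0],[9.1,[2.1,28,0],0],[9.1,[2.1,28,0],0],[9.1,[2.1,28,0],0]]}'; python3 - <<'E'
from h import *
d=grab('wrist'); np.savez('wrist3.npz',**d)
e=grab('top'); np.savez('top1.npz',**e)
a=np.full((384,800,3),0,np.uint8); a[:,:512]=d['img']; a[:250,530:780]=cv2.resize(e['img'][140:240,180:280],(250,250),interpolation=cv2.INTER_CUBIC)
cv2.imwrite('pics/w3.png',a)
s=get_state();print(s['ee_pos'],proj(d,[[551,341,16]]))
E
```

```text
time_s: 6.45
ee_pos: [545.9, 332.6, 149.7]
eef_rot: [0.03, 1.0, -0.0, -0.0]
contact_force: [0.7, -0.2, 0.7]
opening: 91.2
finger_force: 0.0
[546.08746571 332.13804085 149.91885828] [[271.07808059 192.21912839]]
```

View pics/w3.png

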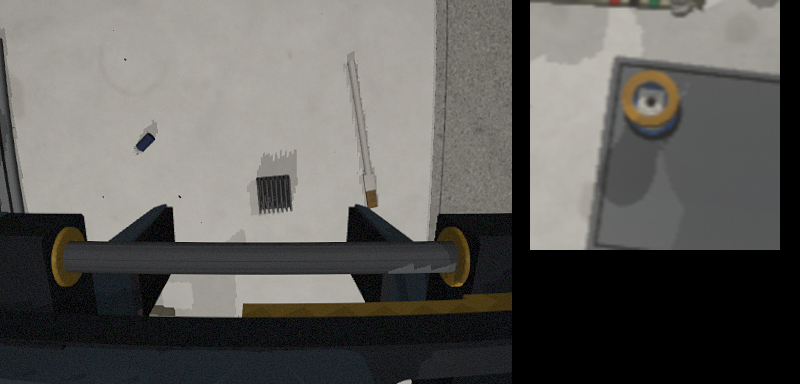

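The wrist view shows the heat sink centred near (274,194), spanning columns 257-291 and turned about 2°. The top inset shows the tape ring lying on the reel, round the white label.

```bash
python3 - <<'E'
from h import *
d=dict(np.load('wrist3.npz'))
g=d['img'].max(2); m=(g<70).astype('uint8'); m[:170]=0;m[220:]=0;m[:,:245]=0;m[:,300:]=0
m=cv2.morphologyEx(m,cv2.MORPH_CLOSE,np.ones((5,5)))
cn=cv2.findContours(m,cv2.RETR_EXTERNAL,cv2.CHAIN_APPROX_NONE)[0]; cn=max(cn,key=cv2.contourArea).reshape(-1,2)
print(cv2.boundingRect(cn),cv2.minAreaRect(onz(d,cn,14)[:,:2].astype(np.float32)))
e=dict(np.load('top1.npz')); hsv=cv2.cvtColor(e['img'],cv2.COLOR_BGR2HSV)
m=((hsv[...,0]>5)&(hsv[...,0]<28)&(hsv[...,1]>90)).astype('uint8'); m[:160]=0;m[205:]=0;m[:,:205]=0;m[:,260:]=0
cn=cv2.findContours(m,cv2.RETR_EXTERNAL,cv2.CHAIN_APPROX_NONE)[0]; cn=max(cn,key=cv2.contourArea).reshape(-1,2)
print('tape',cv2.minEnclosingCircle(onz(e,cn,61)[:,:2].astype(np.float32)))
E
python3 go.py 552 342.5 18.5 88.6
```

```text
(256, 175, 35, 38) ((553.19970703125, 343.3933410644531), (31.980743408203125, 28.38007164001465), 2.316892147064209)
tape ((550.1283569335938, 52.742652893066406), 28.987295150756836)
shift [-0.53  1.08 13.14] roll -2.1 from [546.1 332.1 149.9] t 6.55 q6 -1.06
```

```bash
python3 -m creep '{"targets": [[9.1,[-0.6,1.15,3],-5.7],[9.1,[-0.6,1.15,6],-5.7],[9.1,[-0.6,1.15,9],-5.7],[9.1,[-0.6,1.15,11],-5.7],[9.1,[-0.6,1.15,12.5],-5.7],[9.1,[-0.6,1.15,13.2],-5.7],[9.1,[-0.6,1.15,13.2],-5.7],[5,[-0.6,1.15,13.2],-5.7],[2.5,[-0.6,1.15,13.2],-5.7],[2.5,[-0.6,1.15,13.2],-5.7],[2.5,[-0.6,1.15,13.2],-5.7],[2.5,[-0.6,1.15,13.2],-5.7],[2.5,[-0.6,1.15,13.2],-5.7],[2.5,[-0.6,1.15,13.2],-5.7],[2.5,[-0.6,1.15,13.2],-5.7],[2.5,[-0.6,1.15,13.2],-5.7],[2.5,[-0.6,1.15,13.2],-5.7],[2.5,[-0.6,1.15,13.2],-5.7],[2.5,[-0.6,1.15,13.2],-5.7],[2.5,[-0.6,1.15,13.2],-5.7]]}' 15; python3 go.py 475 57.5 110 86.6
```

```text
time_s: 8.22
ee_pos: [552.7, 344.8, 17.9]
eef_rot: [-0.02, 1.0, -0.0, -0.0]
contact_force: [-0.6, 0.5, 1.3]
opening: 29.8
finger_force: 15.0
shift [  8.89 -28.4   -9.21] roll 5.7 from [552.7 344.8  17.9] t 8.22 q6 -1.14
```

```bash
python3 -m creep '{"targets": [[2.5,[0,0,-1.5],0],[2.5,[0,0,-4],0],[2.5,[0,0,-7],0],[2.5,[0.5,-1.5,-9],1],[2.5,[1.2,-4,-9.2],2],[2.5,[2.2,-7,-9.2],3],[2.5,[3.2,-10.3,-9.2],4],[2.5,[4.3,-13.6,-9.2],5],[2.5,[5.3,-16.9,-9.2],5.7],[2.5,[6.3,-20.2,-9.2],5.7],[2.5,[7.3,-23.5,-9.2],5.7],[2.5,[8.1,-26,-9.2],5.7],[2.5,[8.6,-27.7,-9.2],5.7],[2.5,[8.9,-28.4,-9.2],5.7],[2.5,[8.9,-28.4,-9.2],5.7],[2.5,[8.9,-28.4,-9.2],5.7]]}';python3 go.py 476 57.5 26.5 86.6
```

```text
time_s: 9.55
ee_pos: [475.3, 57.8, 110.0]
eef_rot: [0.03, 1.0, 0.0, 0.0]
contact_force: [-0.2, 0.5, -0.3]
opening: 29.7
finger_force: 15.0
shift [-0.07 -0.03  8.35] roll -0.1 from [475.3  57.8 110. ] t 9.55 q6 -1.51
```

```bash
python3 -m creep '{"targets": [[2.5,[0,0,2],0],[2.5,[0,0,4],0],[2.5,[0,0,6],0],[2.5,[0,0,7.2],0],[2.5,[0,0,8],0],[2.5,[0,0,8.35],0],[2.5,[0,0,8.35],0],[2.5,[0,0,8.35],0],[4,[0,0,8.35],0],[5,[0,0,8.35],0],[6,[0,0,8.35],0],[6,[0,0,8.35],0],[6,[0,0,7],0],[6,[0,0,5],0],[7,[0,0,2],0],[9.1,[0,0,-2],0],[9.1,[0,0,-6],0],[9.1,[0,0,-10],0],[9.1,[0,0,-13],0],[9.1,[0,0,-13],0]]}';python3 go.py 568 -335 240 86.6
```

```text
time_s: 11.22
ee_pos: [477.4, 57.5, 245.8]
eef_rot: [0.03, 1.0, 0.0, 0.005]
contact_force: [0.1, 0.3, 0.3]
opening: 90.7
finger_force: 0.0
shift [-11.39 -38.64   0.66] roll -0.0 from [477.4  57.5 245.8] t 11.22 q6 -1.52
```

```bash
python3 - <<'E'
from m import *
def tri(p,q):
    A=[];b=[]
    for dd,x in((t,p),(s,q)):
        c,v=ray(dd,[np.array(x)/k]); v=v[0]/np.linalg.norm(v[0]); M=np.eye(3)-np.outer(v,v); A.append(M);b.append(M@c)
    X,r=np.linalg.lstsq(np.vstack(A),np.hstack(b),rcond=None)[:2]; return X.round(),r.round()
print('station handle',tri((718,195),(690,370)))
print('station front-left-top',tri((649,250),(612,430)),tri((692,262),(655,447)))
print('scope head top',tri((660,75),(668,205)))
print('scope head lens',tri((612,135),(640,290)))
print('station at z 0/100',onz(t,[(650/k,255/k)],0),onz(t,[(650/k,255/k)],80))
E
```

```text
station handle (array([ 689., -476.,  141.]), array([10.]))
station front-left-top (array([ 640., -433.,    4.]), array([106.])) (array([ 623., -494.,   38.]), array([52.]))
scope head top (array([ 777., -324.,  292.]), array([0.]))
scope head lens (array([ 781., -326.,  136.]), array([0.]))
station at z 0/100 [[ 639.43596105 -440.66286366    0.        ]] [[ 612.8690786  -403.37250924   80.        ]]
```

```bash
python3 -m creep '{"targets": [[9.1,[-1,-3,0],0],[9.1,[-2,-7,0],0],[9.1,[-3.3,-11,0],0],[9.1,[-4.5,-15,0],0],[9.1,[-5.6,-19,0],0],[9.1,[-6.8,-23,0],0],[9.1,[-8,-27,0],0],[9.1,[-9.2,-31,0],0],[9.1,[-10.3,-35,1],0],[9.1,[-11.2,-37.7,2.5],0],[9.1,[-11.4,-38.6,3.5],0],[9.1,[-11.4,-38.6,3.5],0],[9.1,[-11.4,-38.6,3.5],0]]}'; python3 - <<'E'
from h import *
d=grab('wrist'); np.savez('wrist4.npz',**d); e=grab('top'); np.savez('top2.npz',**e)
a=np.full((384,800,3),0,np.uint8); a[:,:512]=d['img']; a[:276,520:796]=cv2.resize(e['img'][150:265,195:310],(276,276),interpolation=cv2.INTER_CUBIC)
cv2.imwrite('pics/w4.png',a)
s=get_state();print(s['ee_pos'],proj(d,[[569,-335,104],[536,-335,5],[447,-334,21]]))
E
```

```text
time_s: 12.3
ee_pos: [564.9, -334.1, 204.0]
eef_rot: [0.03, 1.0, 0.001, -0.001]
contact_force: [-0.3, 0.8, 0.3]
opening: 90.9
finger_force: 0.0
[ 565.57874129 -333.39610459  205.57683514] [[259.98256423 202.16036029]
 [257.97984168 145.97179638]
 [253.16180785  53.41299298]]
```

View pics/w4.png

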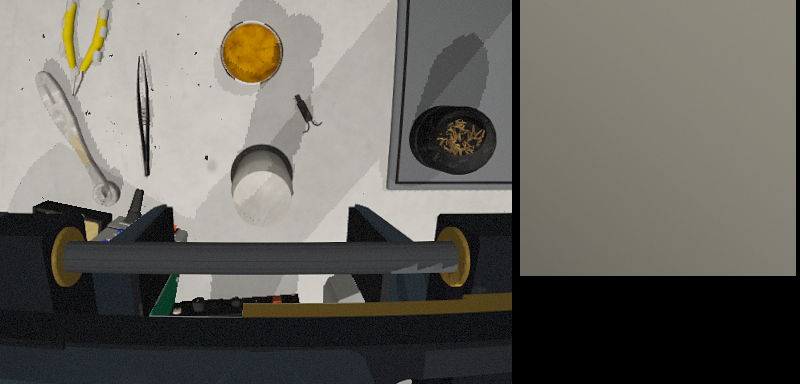

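The wrist view shows the bottle standing between the fingers. Its body spans columns 231-293 and its foot's front edge is at (262,145), as predicted. The tin is at (252,53), also as predicted. The top inset is blocked by the arm.

```bash
python3 - <<'E'
from h import *
d=dict(np.load('wrist4.npz'))
print(onz(d,[(262,145.5)],5).round(1)); c=onz(d,[(231,190),(293.5,190)],83).round(1); print(c,c.mean(0))
hsv=cv2.cvtColor(d['img'],cv2.COLOR_BGR2HSV)
m=((hsv[...,0]>5)&(hsv[...,0]<28)&(hsv[...,1]>120)).astype('uint8'); m[100:]=0;m[:,:200]=0;m[:,300:]=0
cn=max(cv2.findContours(m,cv2.RETR_EXTERNAL,cv2.CHAIN_APPROX_NONE)[0],key=cv2.contourArea).reshape(-1,2)
print('tin',cv2.minEnclosingCircle(onz(d,cn,17)[:,:2].astype(np.float32)))
print('mat right edge z8',onz(d,[(387,180),(398,10)],8).round(1))
E
python3 go.py 569 -333.5 56 86.6
```

```text
[[ 535.8 -330.8    5. ]]
[[ 562.9 -358.7   83. ]
 [ 566.  -306.9   83. ]] [ 564.45 -332.8    83.  ]
tin ((446.3009948730469, -335.0608215332031), 28.036806106567383)
mat right edge z8 [[ 579.3 -200.7    8. ]
 [ 410.3 -190.7    8. ]]
shift [-3.400e-01  1.000e-02  1.496e+01] roll 0.0 from [ 565.6 -333.4  205.6] t 12.4 q6 -2.14
```

```bash
python3 -m creep '{"targets": [[9.1,[-0.35,0,2],0],[9.1,[-0.35,0,4],0],[9.1,[-0.35,0,6],0],[9.1,[-0.35,0,8],0],[9.1,[-0.35,0,10],0],[9.1,[-0.35,0,12],0],[9.1,[-0.35,0,13.5],0],[9.1,[-0.35,0,14.6],0],[9.1,[-0.35,0,15],0],[9.1,[-0.35,0,15],0],[5,[-0.35,0,15],0],[5,[-0.35,0,15],0],[5,[-0.35,0,15],0],[5,[-0.35,0,15],0],[5,[-0.35,0,15],0],[5,[-0.35,0,15],0],[5,[-0.35,0,15],0],[5,[-0.35,0,15],0],[5,[-0.35,0,15],0],[5,[-0.35,0,15],0]]}' 20; python3 go.py 437 -141.5 156 86.6
```

```text
time_s: 14.07
ee_pos: [569.1, -334.9, 55.2]
eef_rot: [0.03, 1.0, -0.0, 0.0]
contact_force: [-0.7, 2.2, 5.1]
opening: 53.9
finger_force: 20.0
shift [ 14.35  18.51 -10.09] roll -0.0 from [ 569.1 -334.9   55.2] t 14.07 q6 -2.13
```

```bash
python3 -m creep '{"targets": [[5,[0,0,-0.7],0],[5,[0,0,-2],0],[5,[0,0,-4],0],[5,[0,0,-6],0],[5,[0,0,-8],0],[5,[0.3,0.4,-9.5],0],[5,[1,1.3,-10.1],0],[5,[2.2,2.9,-10.1],0],[5,[3.8,4.9,-10.1],0],[5,[5.4,7,-10.1],0],[5,[7,9.1,-10.1],0],[5,[8.6,11.2,-10.1],0],[5,[10.2,13.2,-10.1],0],[5,[11.8,15.2,-10.1],0],[5,[13,16.9,-10.1],0],[5,[13.9,17.9,-10.1],0],[5,[14.3,18.4,-10.1],0],[5,[14.35,18.5,-10.1],0],[5,[14.35,18.5,-10.1],0],[5,[14.35,18.5,-10.1],0]]}'; python3 - <<'E'
from h import *
d=grab('wrist'); np.savez('wrist5.npz',**d); cv2.imwrite('pics/w5.png',d['img'])
s=get_state();print(s['ee_pos'],s['opening'])
E
python3 go.py 437 -141.8 63.8 86.6
```

```text
time_s: 15.73
ee_pos: [437.5, -142.1, 156.0]
eef_rot: [0.03, 1.0, -0.0, 0.0]
contact_force: [-0.3, -0.4, -0.4]
opening: 53.6
finger_force: 20.0
[ 437.49982237 -142.21703765  155.92574131] 53.90982530408852
shift [0.06 0.04 9.21] roll -0.1 from [ 437.5 -142.2  155.9] t 15.78 q6 -1.95
```

View pics/w5.png

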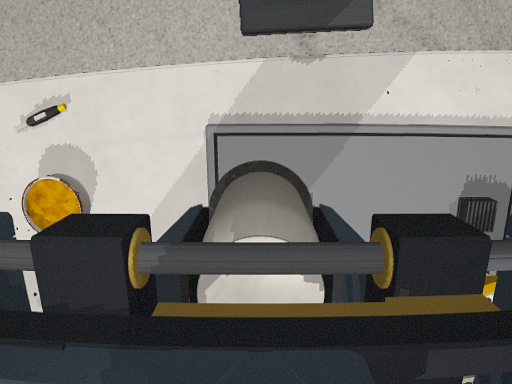

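The bottle is held upright over the mat, with its foot's front edge at (262,162). The sink lies on the mat at (477,215) and the tin is at (52,203).

```bash
python3 -m creep '{"targets": [[5,[0.05,0.05,1],0],[5,[0.05,0.05,2.5],0],[5,[0.05,0.05,4.5],0],[5,[0.05,0.05,6.5],0],[5,[0.05,0.05,8],0],[5,[0.05,0.05,8.8],0],[5,[0.05,0.05,9.1],0],[5,[0.05,0.05,9.2],0],[5,[0.05,0.05,9.2],0],[5,[0.05,0.05,9.2],0],[6,[0.05,0.05,9.2],0],[7,[0.05,0.05,9.2],0],[8,[0.05,0.05,9.2],0],[9.1,[0.05,0.05,9.2],0],[9.1,[0.05,0.05,9.2],0],[9.1,[0.05,0.05,9.2],0],[9.1,[0.05,0.05,7],0],[9.1,[0.05,0.05,4],0],[9.1,[0.05,0.05,1],0],[9.1,[0.05,0.05,-1],0]]}'; python3 go.py 447 -335 150 86.6
```

```text
time_s: 17.45
ee_pos: [436.8, -141.2, 168.2]
eef_rot: [0.03, 1.0, -0.0, 0.001]
contact_force: [0.6, -0.3, -0.1]
opening: 91.2
finger_force: 0.0
shift [ -2.18 -19.29   1.83] roll -0.0 from [ 436.8 -141.2  168.2] t 17.45 q6 -1.95
```

```bash
python3 -m creep '{"targets": [[9.1,[-0.3,-2,0],7],[9.1,[-0.6,-5,0],14],[9.1,[-1,-8,0],21],[9.1,[-1.4,-11,0],28],[9.1,[-1.7,-14,0.5],35],[9.1,[-2,-17,1],42],[9.1,[-2.2,-19,1.8],49],[9.1,[-2.2,-19.3,1.8],56],[9.1,[-2.2,-19.3,1.8],63],[9.1,[-2.2,-19.3,1.8],70],[9.1,[-2.2,-19.3,1.8],77],[9.1,[-2.2,-19.3,1.8],84],[9.1,[-2.2,-19.3,1.8],90],[9.1,[-2.2,-19.3,1.8],90],[9.1,[-2.2,-19.3,1.8],90]]}'; python3 - <<'E'
from h import *
d=grab('wrist'); np.savez('wrist6.npz',**d); cv2.imwrite('pics/w6.png',d['img'])
hsv=cv2.cvtColor(d['img'],cv2.COLOR_BGR2HSV)
m=((hsv[...,0]>5)&(hsv[...,0]<28)&(hsv[...,1]>120)).astype('uint8'); m[:130]=0;m[240:]=0;m[:,:200]=0;m[:,320:]=0
cn=max(cv2.findContours(m,cv2.RETR_EXTERNAL,cv2.CHAIN_APPROX_NONE)[0],key=cv2.contourArea).reshape(-1,2)
print('tin',cv2.boundingRect(cn),cv2.minEnclosingCircle(onz(d,cn,17)[:,:2].astype(np.float32)))
E
python3 go.py 447 -335 17.5 -3.4
```

```text
time_s: 18.7
ee_pos: [446.8, -335.0, 147.9]
eef_rot: [0.727, 0.687, -0.0, -0.0]
contact_force: [0.9, 0.4, -1.0]
opening: 91.3
finger_force: 0.0
tin (229, 154, 64, 64) ((445.91986083984375, -334.7323913574219), 28.325965881347656)
shift [-0.    0.02 13.03] roll 0.2 from [ 446.8 -335.   147.8] t 18.75 q6 -0.69
```

View pics/w6.png

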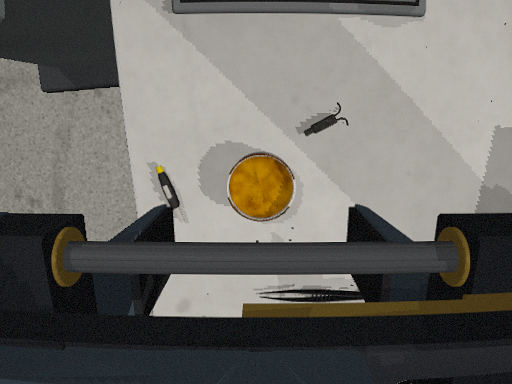

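The tin is centred at (261,186) between the fingers. The black driver at (168,188) is about 80 mm away, clear of the finger.

```bash
python3 -m creep '{"targets": [[8.2,[0,0,3],0],[8.2,[0,0,6],0],[8.2,[0,0,9],0],[8.2,[0,0,11],0],[8.2,[0,0,12.5],0],[8.2,[0,0,13.05],0],[8.2,[0,0,13.05],0],[5.5,[0,0,13.05],0],[5.5,[0,0,13.05],0],[5.5,[0,0,13.05],0],[5.5,[0,0,13.05],0],[5.5,[0,0,13.05],0],[5.5,[0,0,13.05],0],[5.5,[0,0,13.05],0],[5.5,[0,0,13.05],0]]}' 15; python3 go.py 541.5 -47.5 175 -3.4
```

```text
time_s: 20.0
ee_pos: [447.2, -335.4, 18.3]
eef_rot: [0.728, 0.686, 0.0, 0.001]
contact_force: [-1.1, -0.2, 8.1]
opening: 58.3
finger_force: 15.0
shift [ 29.29   7.71 -15.69] roll -0.0 from [ 447.2 -335.4   18.3] t 20.0 q6 -0.69
```

```bash
python3 -m creep '{"targets": [[5.5,[0,0,-1],0],[5.5,[0,0,-3],0],[5.5,[0,0,-6],0],[5.5,[0,0,-9],0],[5.5,[0,0,-12],0],[5.5,[1,0.3,-14.5],0],[5.5,[2.5,0.7,-15.7],0],[5.5,[5,1.3,-15.7],0],[5.5,[8,2.1,-15.7],0],[5.5,[11,2.9,-15.7],0],[5.5,[14,3.7,-15.7],0],[5.5,[17,4.5,-15.7],0],[5.5,[20,5.3,-15.7],0],[5.5,[23,6.1,-15.7],0],[5.5,[25.8,6.8,-15.7],0],[5.5,[27.8,7.3,-15.7],0],[5.5,[28.9,7.6,-15.7],0],[5.5,[29.3,7.7,-15.7],0],[5.5,[29.3,7.7,-15.7],0],[5.5,[29.3,7.7,-15.7],0]]}'; python3 go.py 541 -47.5 26.5 -3.4; python3 - <<'E'
from h import *
d=grab('wrist'); np.savez('wrist7.npz',**d); e=grab('side')
a=np.full((384,800,3),0,np.uint8); a[:,:512]=d['img']; a[:280,515:795]=cv2.resize(e['img'][120:260,190:330],(280,280),interpolation=cv2.INTER_CUBIC)
cv2.imwrite('pics/w7.png',a)
E
```

```text
time_s: 21.67
ee_pos: [541.1, -47.9, 174.6]
eef_rot: [0.728, 0.686, -0.0, 0.0]
contact_force: [-0.3, -0.0, -0.4]
opening: 58.3
finger_force: 15.0
shift [ 5.000e-02 -1.000e-02  1.481e+01] roll -0.0 from [541.1 -47.9 174.6] t 21.67 q6 -0.14
```

View pics/w7.png

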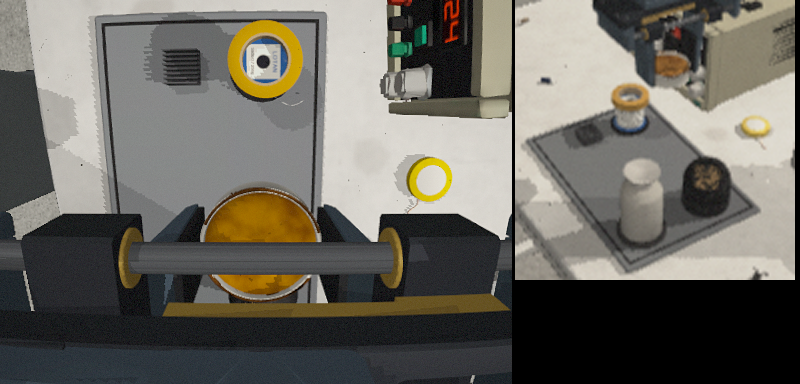

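The tin is held level. The tape ring is centred on the reel at (264,60), the sink is square at (181,67), and the side inset shows the bottle upright in front of the cleaner. The power supply at (395,60-115) is clear of the descent.

```bash
python3 -m creep '{"targets": [[5.5,[0.05,0,1.5],0],[5.5,[0.05,0,4],0],[5.5,[0.05,0,7],0],[5.5,[0.05,0,10],0],[5.5,[0.05,0,12.5],0],[5.5,[0.05,0,14],0],[5.5,[0.05,0,14.5],0],[5.5,[0.05,0,14.75],0],[5.5,[0.05,0,14.8],0],[5.5,[0.05,0,14.8],0],[6.5,[0.05,0,14.8],0],[7.5,[0.05,0,14.8],0],[8.2,[0.05,0,14.8],0],[8.2,[0.05,0,14.8],0],[8.2,[0.05,0,14.8],0],[8.2,[0.05,0,13],0],[8.2,[0.05,0,10],0],[8.2,[0.05,0,6],0],[8.2,[0.05,0,2],0],[8.2,[0.05,0,-1],0]]}'; python3 go.py 350 -350 230 -3.4
```

```text
time_s: 23.43
ee_pos: [541.6, -46.7, 187.5]
eef_rot: [0.728, 0.686, 0.001, 0.001]
contact_force: [1.1, -0.7, -0.4]
opening: 82.1
finger_force: 0.0
shift [-31.43 -17.3   -4.27] roll -0.0 from [541.6 -46.7 187.5] t 23.43 q6 -0.14
```

Moving clear to the right, then checking from above.

```bash
python3 -m creep '{"targets": [[8.2,[0,0,-4],0],[8.2,[-2,-1.5,-6],0],[8.2,[-31,-17,-6],0],[8.2,[-31,-17,-6],0],[8.2,[-31,-17,-6],0],[8.2,[-31,-17,-6],0],[8.2,[-31,-17,-6],0],[8.2,[-31,-17,-6],0],[8.2,[-31,-17,-6],0],[8.2,[-31,-17,-6],0],[8.2,[-31,-17,-6],0],[8.2,[-31,-17,-6],0],[8.2,[-31,-17,-6],0],[8.2,[-31,-17,-6],0]]}'; python3 - <<'E'
from h import *
e=grab('top'); np.savez('top3.npz',**e)
cv2.imwrite('pics/t3.png',cv2.resize(e['img'][145:275,185:345],None,fx=4.6,fy=4.6,interpolation=cv2.INTER_CUBIC))
hsv=cv2.cvtColor(e['img'],cv2.COLOR_BGR2HSV)
m=((hsv[...,0]>5)&(hsv[...,0]<28)&(hsv[...,1]>90)).astype('uint8'); m[:150]=0;m[275:]=0;m[:,:190]=0;m[:,330:]=0
for cn in cv2.findContours(m,cv2.RETR_EXTERNAL,cv2.CHAIN_APPROX_NONE)[0]:
    if cv2.contourArea(cn)>80:
        cn=cn.reshape(-1,2); print(cn.mean(0).round(),[(z,cv2.minEnclosingCircle(onz(e,cn,z)[:,:2].astype(np.float32))) for z in(25,61)])
E
```

```text
time_s: 24.6
ee_pos: [353.4, -345.0, 244.4]
eef_rot: [0.728, 0.686, 0.0, -0.0]
contact_force: [0.4, -0.2, -0.8]
opening: 82.0
finger_force: 0.0
[270. 183.] [(25, ((548.1854248046875, -50.46738052368164), 25.38127326965332)), (61, ((539.6226196289062, -49.16736602783203), 24.343292236328125))]
[227. 174.] [(25, ((562.6626586914062, 55.62131118774414), 28.98162841796875)), (61, ((553.5076904296875, 52.58285903930664), 27.79642105102539))]
```

View pics/t3.png

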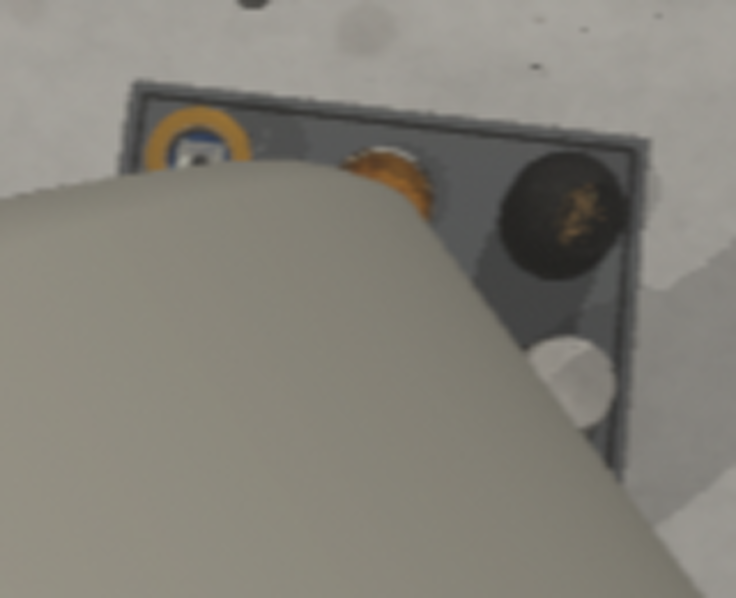

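The arm still blocks the view, so I'm moving it further round.

```bash
python3 go.py 60 -560 245 -3.4
```

```text
shift [-23.19 -28.05  -0.06] roll 0.0 from [ 353.6 -344.9  244.4] t 24.65 q6 -0.84
```

```bash
python3 -m creep '{"targets": [[8.2,[-23,-28,0],0],[8.2,[-23,-28,0],0],[8.2,[-23,-28,0],0],[8.2,[-23,-28,0],0],[8.2,[-23,-28,0],0],[8.2,[-23,-28,0],0],[8.2,[-23,-28,0],0],[8.2,[-23,-28,0],0],[8.2,[-23,-28,0],0],[8.2,[-23,-28,0],0],[8.2,[-23,-28,0],0],[8.2,[-23,-28,0],0],[8.2,[-23,-28,0],0],[8.2,[-23,-28,0],0]]}'; python3 - <<'E'
from h import *
e=grab('top'); np.savez('top3.npz',**e)
cv2.imwrite('pics/t4.png',cv2.resize(e['img'][145:275,185:345],None,fx=4.6,fy=4.6,interpolation=cv2.INTER_CUBIC))
hsv=cv2.cvtColor(e['img'],cv2.COLOR_BGR2HSV)
m=((hsv[...,0]>5)&(hsv[...,0]<28)&(hsv[...,1]>90)).astype('uint8'); m[:150]=0;m[275:]=0;m[:,:190]=0;m[:,330:]=0
for cn in cv2.findContours(m,cv2.RETR_EXTERNAL,cv2.CHAIN_APPROX_NONE)[0]:
    if cv2.contourArea(cn)>80:
        cn=cn.reshape(-1,2); print(cn.mean(0).round(),[(z,cv2.minEnclosingCircle(onz(e,cn,z)[:,:2].astype(np.float32))) for z in(25,61)])
E
```

```text
time_s: 25.82
ee_pos: [61.0, -558.0, 244.5]
eef_rot: [0.727, 0.686, 0.0, -0.0]
contact_force: [-0.6, -0.7, -0.3]
opening: 81.9
finger_force: 0.0
[267. 188.] [(25, ((540.8883056640625, -46.802207946777344), 28.251195907592773)), (61, ((532.623779296875, -45.65203094482422), 27.095867156982422))]
[227. 179.] [(25, ((559.13916015625, 55.787933349609375), 30.223316192626953)), (61, ((550.1283569335938, 52.742652893066406), 28.987295150756836))]
```

View pics/t4.png

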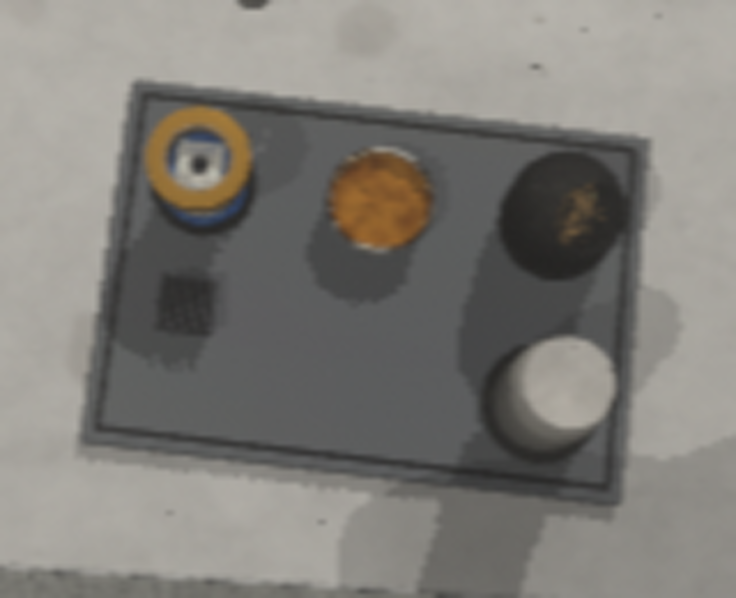

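The layout is in place: tape on the reel at (199,160), tin at (381,199), sink at (187,305), and the bottle at (540,405) in front of the cleaner at (563,215). I'll do one numeric check before handing in.

```bash
python3 - <<'E'
from h import *
e=dict(np.load('top3.npz')); f=lambda x,y:(185+x/4.6-.4,145+y/4.6-.4)
a=np.radians(-3.4); M=np.array([[np.cos(a),np.sin(a)],[-np.sin(a),np.cos(a)]])
o=np.array([492.8,-45.5])
for n,p,z in(('sink',(187,305),24),('dish',(569,383),112),('tin',(381,199),28),('label',(199,163),52)):
    w=onz(e,[f(*p)],z)[0,:2]; print(n,w.round(1),'in mat',(M@(w-o)).round(1))
E
```

```text
sink [476.3  55.8] in mat [-22.4 100.1]
dish [ 435.3 -141.5] in mat [-51.7 -99.2]
tin [541.6 -47.5] in mat [48.8  0.9]
label [550.   52.8] in mat [ 51.3 101.5]
```

```bash
python3 -c "
from rig import close_job
print(close_job())"
```

```text
the job is handed in; nothing more can be done
None
```

The job is handed in at about 26 s of the 102 s: tin, tape, bottle and heat sink are all placed and released, and my last top-camera measurements put each within the stated tolerances (the judge's verdict was not shown).

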